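# Feel for the centrifuge's release groove

### The job

The lid of the bench centrifuge is released by a key sunk in the one groove of the grey collar around it, and the collar may have stopped anywhere, so the groove has to be felt for: set a fingertip down on top of the collar beside the white index lug, slide it along the collar across its front until it comes to the groove, then press the key inside it fully down so that the lid springs ajar and stays so, and move clear. Nothing is to be picked up: do not touch the lid or its knob, and leave the other things on the bench where they stand.

Things in the scene. Friction and masses are not known exactly. Their poses are not given: they have to be found in the camera images.
- case: Bench centrifuge, fixed: white round case 224 mm across. Origin on its axis at bench level, z up, +y to its left as the robot sees it; its front is its -x side (small grey panel low down). White index lug: a post 24 x 18 mm, 114 mm tall (4 mm lower than the collar), against the outside of the collar 75 degrees left of the front, as seen from the axis.
- collar_top (a point): On the case's axis, level with the collar's top, 118 mm above the bench; axes as the case's. The collar is a rigid flat-topped grey ring round the lid, concentric, from 80 to 112 mm radius; it does not turn. Its one groove runs from 80 mm radius to the outside, open above and outwards, 46 mm wide along the collar (at 100 mm radius, sides radial).
- collar_start (a point): Point on the collar's top face beside the index lug, at 100 mm radius, 75 degrees left of the front, 118 mm above the bench: where the sweep starts. The groove's place is not given: its middle lies anywhere from 25 degrees left to 60 degrees right of the front, as seen from the axis.
- key (a joint): Travel of the key in the groove, m: 0 up (at the start), 0.007 fully down. The key is a grey ring running under the collar, seen and reached only through the groove, whose floor it forms (from 81 to 110 mm radius, the groove's full width); its flat top is 10 mm below the collar's top; it moves straight down under about 10 to 12 N and stays where it is pushed.
- lid: Round white lid 151 mm across within the collar, top flush to 4 mm proud; mushroom knob 30 mm across in the middle, 18 mm above the collar. Origin on its hinge, 72 mm behind the axis, 106 mm above the bench; z axis vertical when shut. A linkage raises it as the key goes down: 0.18 rad when fully down (front edge 27 mm up, knob top 31 mm above the collar).
- rack_left: Bystander: green tube rack with capped tubes, 114 x 85 x 82 mm, at the far left; origin at the centre of its underside.
- rack_right: Bystander: blue tube rack with capped tubes, 114 x 85 x 82 mm, at the far right; origin at the centre of its underside.
- bottle: Bystander: jar with orange cap, 56 mm across, 110 mm tall, left of the centrifuge; origin at the centre of its underside.
- flask: Bystander: conical glass flask, 72 mm across, 110 mm tall, behind the centrifuge; origin at the centre of its underside.
- beaker: Bystander: glass beaker, 60 mm across, 75 mm tall, right of the centrifuge; origin at the centre of its underside.
- dish: Bystander: clear round dish, 76 mm across, 14 mm tall, at the front right of the centrifuge; origin at the centre of its underside.
- tube_box: Bystander: orange plastic box 70 x 70 x 45 mm, at the front left of the centrifuge; origin at the centre of its underside.

How it is judged:
By the outcome, as a careful person would: the job done as asked, in the order asked, and still so for the second after the job is handed in, with the robot touching nothing.
It also fails if it takes over 64 s, if anything falls off the work surface, if the arm or the gripper's body presses on something with over 40 N, if the wrist force passes 120 N, or if a joint passes its speed limit or range.

### The arm

A 7-joint arm with a two-finger parallel gripper is mounted at the origin on the work surface. World frame = base frame: x ahead of the robot, y to its left, z up, the work surface at z = 0. Lengths are in m, angles in rad, forces in N, time in s.
With the tool pointing down it reaches from about 0.4 to 0.85 m from the base axis. Payload 10.4 kg.
Tool frame: the origin (TCP) lies midway between the tips of the shut fingers; the grasp point (between the pads) lies 19 mm behind it (grip_point_offset is the x of the grasp point in the tool frame, in m); x points along the fingers, y is the direction in which the jaws open and shut, and the axes are right-handed (so a half turn about x gives the same grasp; the last joint's range is limited). The gripper opens to 85 mm and grips with 20 to 120 N. Pads are 22 mm wide; open, the fingers measure 114 mm over their backs; the gripper's body (76 mm by 85 mm) begins 54 mm behind the grasp point. The pads swing forward as they close: fully open they stand 13 mm farther back than shut.
Start: joints at [1.182, 0.332, -0.065, 1.46, 0.022, 1.35, -0.088], TCP at [0.224, -0.584, 0.206] pointing down, gripper open.
Joint ranges: [-2.6, 2.6], [-0.5, 2.12], [-1.47, 1.34], [0.16, 2.42], [-1.27, 4.41], [0.06, 2.06], [-2.6, 2.6]. Speed limits (rad/s): [2.22, 2.22, 2.79, 2.79, 3.14, 3.14, 3.14].

### API

Orientations are given as a rotation vector (axis times angle).
In Python, from cell import * gives the robot as it stands.
- The arm moves only by the tool jog_arm, never from a script. Its argument "motion" is a list of rows, each a list of 3 entries, a list of its own where there are three numbers: the turn, a rotation vector about the tool's x, y, z in units of 10 degrees (1.0 is 10 degrees), then the shift along the tool's x, y, z in units of 50 mm (1.0 is 50 mm), then the closure, from -1 (fully open) to 1 (shut). A call has 1 to 5 rows; each row is the pose to reach, as a shift and turn from the pose measured when the call began, along the tool's axes at that moment; what a row does not reach only later rows make up. A row lasts 1/8 s, in which the tool goes at most 62.5 mm and 10.7 degrees, less where a joint would pass 70% of its speed; a pose out of reach is approached as far as the arm can. A call with a gripper value outside its range is refused whole. The fingers move at their own pace and stop on an object; "newtons" is the grip in N (left out, the last holds). Time passes only in rows, so rows that repeat a pose let the fingers close. It gives the time, the measured TCP pose, the force and the opening at its end, in the units of the state.
- get_obs(): the state, without advancing time (a new reading comes with each control period).
- capture(name): name is "scene" or "top"; returns (picture, depth): 384x512x3 uint8, red, green, blue; 384x512 float32, m along the optical axis (not along the pixel's ray), 0 where there is no reading.
- camera_info(name): a dict with "fovy" (degrees; the focal length in pixels is half the picture's height over the tangent of half this angle, whatever the lens; pixels are square), "cx", "cy" (the principal point, pixels), "D" ([k1, k2, p1, p2, k3] as OpenCV has them; the pictures are not rectified), "R" (3x3) and "t" (3): a world point X has camera coordinates R X + t. Camera axes: x right, y down, z forward; pixel columns grow to the right and rows downward; lengths in m; the calibration is good to about 2 mm. A picture is of the moment at which its call begins. camera_info takes no time and is no camera call.
- job_done(): hands the job in, once; it reports no verdict.
The state is a dict: "t": time; "joint_positions": joint angles; "joint_vel": joint speeds; "tau": joint torques, N m; "tcp_pos": TCP position; "orientation": TCP orientation; "wrist_force": force on the tool from outside, world axes, zero at the start; "torque": the same for the moment, N m; "finger_gap": finger opening in m.
Only numpy, scipy, OpenCV 4.12 (cv2) and the standard library are available. Lean on these libraries where they do the work, as an engineer would, in place of code of your own. Each camera call takes 0.05 s, during which the arm holds its last target.

## Working session

There is one attempt and no reset: what is moved stays moved. The work goes in short steps, Python scripts to look and compute and a tool call to move; the robot and the scene stay as the last step left them, time stands still between calls to the robot, and variables do not carry over. Pictures are saved under pics/ and viewed, and the job is handed in when it is done.

Besides the shell and the picture viewer there is one more tool, called after "Emit:" by a JSON object that holds its "name" and its "arguments". jog_arm: Moves the arm, as the interface text tells. Its arguments: {"type":"object","properties":{"motion":{"type":"array"},"newtons":{"type":"number"}},"required":["motion"]}

```bash
mkdir -p pics; ls; cat > h.py <<'E'
from cell import *
import numpy as np, cv2
def K(n):
    c=camera_info(n); f=192/np.tan(np.radians(c["fovy"])/2)
    return np.array([[f,0,c["cx"]],[0,f,c["cy"]],[0,0,1.]]),np.array(c["D"]),np.array(c["R"]),np.array(c["t"])
def world(n,d):
    k,D,R,t=K(n); h,w=d.shape
    uv=np.stack(np.meshgrid(np.arange(w),np.arange(h)),-1).reshape(-1,1,2).astype(np.float64)
    p=cv2.undistortPoints(uv,k,D).reshape(h,w,2)
    P=np.dstack([p*d[...,None],d])
    return (P-t)@R
def proj(n,X):
    k,D,R,t=K(n)
    return cv2.projectPoints(np.atleast_2d(X).astype(float),cv2.Rodrigues(R)[0],t,k,D)[0].reshape(-1,2)
E
python3 - <<'E'
from h import *
o=get_obs(); print(o)
for n in("scene","top"):
    p,d=capture(n); cv2.imwrite(f"pics/{n}0.png",p[...,::-1]); np.save(f"{n}0.npy",d); np.save(f"{n}0p.npy",p); print(n,camera_info(n))
E
```

```text
pics
{'t': 0.0, 'joint_positions': array([ 1.18239546,  0.3328625 , -0.0646917 ,  1.46096434,  0.02160464,
        1.34990107, -0.08850284]), 'joint_vel': array([ 0.0001589 , -0.00086465, -0.0002405 ,  0.00083826,  0.00115117,
        0.0016882 , -0.00140732]), 'tau': array([ 5.92216165e-04, -6.25448728e+01,  4.97341168e-02, -3.91605341e+01,
        1.61858846e-02,  9.85561899e-03, -1.93732654e-05]), 'tcp_pos': array([ 0.22339612, -0.58325928,  0.2053108 ]), 'orientation': array([ 2.02205072,  0.37552971, -2.02274082]), 'wrist_force': array([0.71323281, 0.04316408, 0.72596684]), 'torque': array([ 0.02568101,  0.05063195, -0.00979191]), 'finger_gap': 0.08576339884016508}
scene {'fovy': 42.9886974969043, 'cx': 246.33724645897232, 'cy': 192.4706571615468, 'D': array([-0.21211158,  0.        ,  0.        ,  0.        ,  0.        ]), 'R': array([[-0.39213527,  0.91985297, -0.01002219],
       [ 0.56254064,  0.23116352, -0.7937956 ],
       [-0.72785848, -0.31691314, -0.60810205]]), 't': array([ 0.24995265, -0.23796881,  1.96116975])}
top {'fovy': 55.85187247834376, 'cx': 254.09727884350784, 'cy': 190.42804896753287, 'D': array([-0.10077993,  0.        ,  0.        ,  0.        ,  0.        ]), 'R': array([[-0.02109399, -0.99953386,  0.02207065],
       [-0.98800151,  0.01746221, -0.15345388],
       [ 0.15299695, -0.02504279, -0.9879093 ]]), 't': array([-0.00828676,  0.59614602,  1.27651713])}
```

View pics/scene0.png

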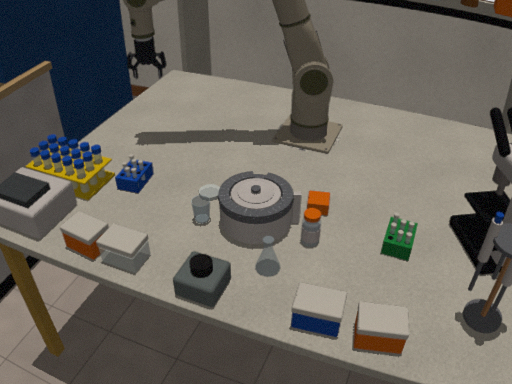

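View pics/top0.png

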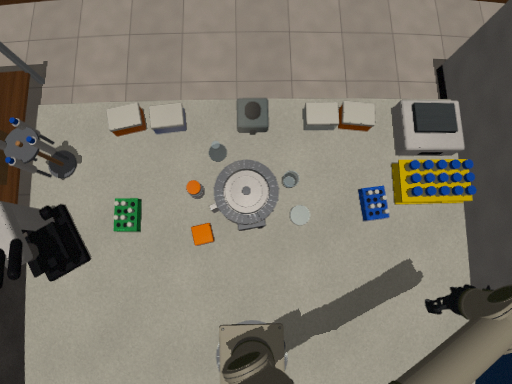

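```bash
python3 - <<'E'
from h import *
from scipy.optimize import least_squares
for n in("top","scene"):
    d=np.load(f"{n}0.npy");W=world(n,d);z=W[...,2]
    m=(abs(z-.118)<.006)
    # collar points: cluster near the expected centre
    y,x=(190,246) if n=="top" else (190,256)
    c0=W[y,x]; print(n,c0)
    q=W[m]; r=np.hypot(*(q[:,:2]-c0[:2]).T); q=q[r<.16]
    print(len(q),np.median(q,0))
    (cx,cy),rad=cv2.minEnclosingCircle(q[:,:2].astype(np.float32)); print("enc",cx,cy,rad)
p=np.load("top0p.npy")
cv2.imwrite("pics/topz.png",cv2.resize(p[140:260,170:330,::-1],None,fx=5,fy=5,interpolation=cv2.INTER_CUBIC))
p=np.load("scene0p.npy")
cv2.imwrite("pics/scenez.png",cv2.resize(p[150:270,180:340,::-1],None,fx=5,fy=5,interpolation=cv2.INTER_CUBIC))
E
```

```text
top [0.58321816 0.00993948 0.14042603]
2794 [0.58234142 0.01497602 0.11867348]
enc 0.5795098543167114 0.019699759781360626 0.12503904104232788
scene [0.59973124 0.01636866 0.1391539 ]
2524 [0.60138639 0.01914254 0.11879882]
enc 0.5858761668205261 0.03746030852198601 0.14050042629241943
```

View pics/topz.png

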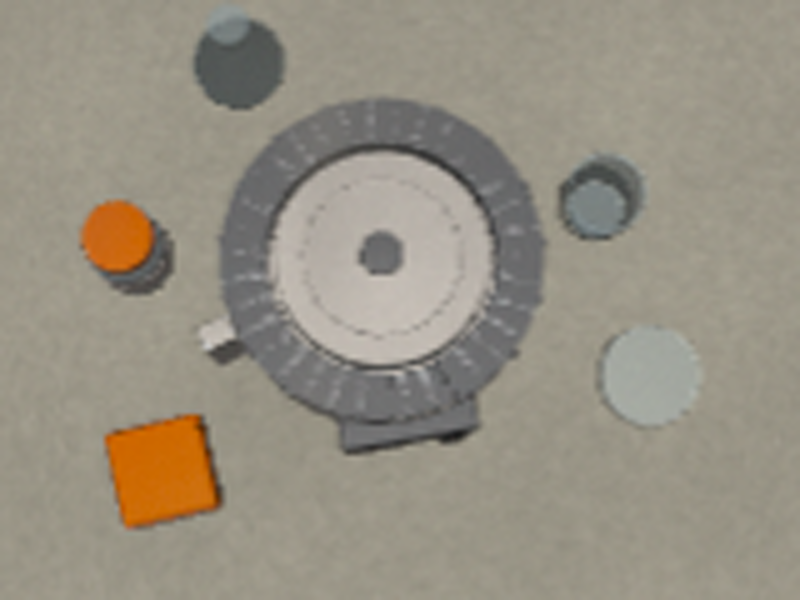

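View pics/scenez.png

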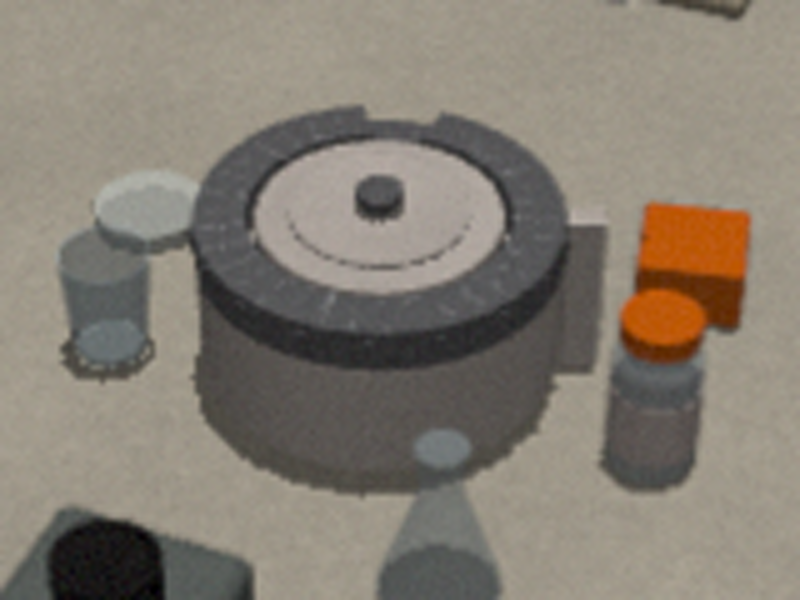

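```bash
cat > fit.py <<'E'
from h import *
from scipy.optimize import least_squares
for n in("top","scene"):
    d=np.load(f"{n}0.npy");p=np.load(f"{n}0p.npy").astype(int);W=world(n,d);z=W[...,2]
    c=np.array([.585,.012])
    for it in range(6):
        r=np.hypot(W[...,0]-c[0],W[...,1]-c[1]); a=np.arctan2(W[...,1]-c[1],W[...,0]-c[0])
        m=(abs(z-.118)<.005)&(r<.125)
        # outer edge per angle bin
        pts=[]
        for b in np.arange(-np.pi,np.pi,np.radians(5)):
            s=m&(a>=b)&(a<b+np.radians(5))
            if s.sum()>8:
                i=np.argsort(r[s])[-3:]; pts.append(W[s][i].mean(0))
        pts=np.array(pts)
        f=least_squares(lambda v:np.hypot(pts[:,0]-v[0],pts[:,1]-v[1])-v[2],[*c,.112],loss="soft_l1",f_scale=.001); c=f.x[:2]
    print(n,"rim fit",f.x,len(pts))
    kn=(z>.130)&(r<.03); print("knob",W[kn].mean(0),kn.sum(),z[kn].max())
    cl=(abs(z-.118)<.004)&(r>.085)&(r<.108); print("collar z",np.median(z[cl]))
    white=(p.min(-1)>130)
    lug=(z>.104)&(z<.122)&(r>.115)&(r<.14)
    if lug.any():
        q=W[lug].mean(0);print("lug",q,lug.sum(),np.degrees(np.arctan2(*(q[:2]-c)[::-1])), np.hypot(*(q[:2]-c)))
    # non-collar within annulus (groove)
    g=(r>.084)&(r<.106)&(z<.113)&(z>.09)
    if g.any(): print("groove",g.sum(),W[g].mean(0),np.degrees(np.unwrap(a[g]%(2*np.pi))).min(),np.degrees(a[g]%(2*np.pi)).max(),np.median(np.degrees(a[g]%(2*np.pi))))
    # panel
    pn=(r>.114)&(r<.15)&(z>.01)&(z<.1)&(W[...,0]<c[0]-.05)
    if pn.any(): q=np.median(W[pn],0); print("panel",q,pn.sum(),np.degrees(np.arctan2(*(q[:2]-c)[::-1]))%360)
    for nm,(u,v) in dict(bottle=(194,187),flask=(217,153),beaker=(289,180),dish=(300,215),box=(203,234)).items():
        if n=="top": print(nm,W[v-2:v+3,u-2:u+3].reshape(-1,3).mean(0))
E
python3 fit.py
```

```text
top rim fit [0.58361    0.00934173 0.11041684] 72
knob [0.58342766 0.00862161 0.13626816] 57 0.14158928083521471
collar z 0.11811761345537104
lug [0.53236069 0.1241199  0.11391079] 35 114.0611153544546 0.12570011736679976
groove 88 [ 0.51115512 -0.01231812  0.10953248] -247.6599493418536 330.27277163026815 194.9994035985227
panel [0.46637403 0.00136169 0.0641527 ] 165 183.89401490810715
bottle [0.60181884 0.19044367 0.10943881]
flask [0.73591378 0.11400017 0.05695774]
beaker [ 0.64014101 -0.15434666  0.00393061]
dish [ 0.50530908 -0.18943751  0.01438584]
box [0.4410865  0.16684945 0.04498427]
scene rim fit [0.58670258 0.00984026 0.11109015] 70
knob [0.58702293 0.00958922 0.13552636] 60 0.13984865064438481
collar z 0.11846768886398376
lug [0.55227272 0.10511418 0.11191416] 64 109.8687185966014 0.10130416903409639
groove 54 [ 0.55521377 -0.00349797  0.1073113 ] 153.8488084216316 358.9203154162575 192.08430467951553
panel [0.53506278 0.13466766 0.05661272] 17 112.47437316858037
```

```bash
cat >> h.py <<'E'
from scipy.spatial.transform import Rotation as Ro
C=np.array([.585,.0095]); YAW=np.radians(9)
def polar(r,left): # left = deg left of the front
    a=np.pi+YAW-np.radians(left); return C+r*np.array([np.cos(a),np.sin(a)])
def rel(target,yax=None,o=None):
    o=o or get_obs(); R=Ro.from_rotvec(o["orientation"])
    s=R.inv().apply(np.array(target)-o["tcp_pos"])/.05
    t=np.zeros(3)
    if yax is not None:
        x=np.array([0,0,-1.]); y=np.array([*yax,0.]); y/=np.linalg.norm(y)
        Rt=Ro.from_matrix(np.stack([x,y,np.cross(x,y)],1)); t=np.degrees((R.inv()*Rt).as_rotvec())/10
    print("turn",t.round(3),"shift",s.round(3))
def pol(o):
    v=o["tcp_pos"][:2]-C; a=np.degrees(np.pi+YAW-np.arctan2(v[1],v[0]))
    return np.hypot(*v)*1000,(a+180)%360-180
def st():
    o=get_obs(); print("t",o["t"],"tcp",o["tcp_pos"].round(4),"F",o["wrist_force"].round(2),"r,left",np.round(pol(o),1),"gap",round(o["finger_gap"],4)); return o
E
python3 - <<'E'
from h import *
n="scene"; W=world(n,np.load("scene0.npy")); z=W[...,2]
v=W[...,:2]-C; r=np.hypot(v[...,0],v[...,1]); L=np.degrees(np.pi+YAW-np.arctan2(v[...,1],v[...,0])); L=(L+180)%360-180
for n in("scene","top"):
    W=world(n,np.load(n+"0.npy")); z=W[...,2]; v=W[...,:2]-C; r=np.hypot(v[...,0],v[...,1]); L=np.degrees(np.pi+YAW-np.arctan2(v[...,1],v[...,0])); L=(L+180)%360-180
    for lo,hi in((.088,.096),(.096,.104)):
        print(n,lo,[(b,round(float(np.median(z[(r>lo)&(r<hi)&(abs(L-b)<2.5)])),4)) for b in range(-80,81,5) if ((r>lo)&(r<hi)&(abs(L-b)<2.5)).any()])
o=st(); R=Ro.from_rotvec(o["orientation"]).as_matrix(); print(R.round(3))
print(polar(.1,75))
for s in(1,-1):
    a=np.radians(194); rel([*polar(.1,75),.25],s*np.array([-np.sin(a),np.cos(a)]))
E
```

```text
scene 0.088 [(-80, 0.1178), (-75, -0.314), (-70, 0.1169), (-65, 0.116), (-60, 0.117), (-55, 0.1178), (-50, 0.1141), (-45, 0.1167), (-40, 0.1173), (-35, -0.3161), (-30, 0.1184), (-25, 0.1176), (-20, -0.7495), (-15, -0.3218), (-10, 0.1093), (-5, 0.1079), (0, 0.1085), (5, 0.1159), (10, 0.1184), (15, 0.1188), (20, 0.1183), (25, 0.1175), (30, -0.316), (35, 0.1187), (40, -0.7363), (45, 0.1168), (50, 0.1194), (55, 0.1175), (60, 0.1167), (65, -0.745), (70, 0.1164), (75, -0.7429), (80, 0.118)]
scene 0.096 [(-80, -0.3128), (-75, 0.1181), (-70, 0.1188), (-65, -0.7461), (-60, -0.3133), (-55, 0.117), (-50, -0.3171), (-45, -0.3133), (-40, -0.3173), (-35, 0.1184), (-30, -0.3133), (-25, 0.118), (-20, 0.1167), (-15, 0.108), (-10, 0.1087), (-5, 0.1078), (0, 0.1088), (5, 0.1186), (10, 0.1172), (15, 0.1179), (20, 0.1189), (25, 0.118), (30, 0.1198), (35, 0.1179), (40, 0.118), (45, 0.118), (50, 0.1156), (55, 0.118), (60, -0.3102), (65, 0.1172), (70, 0.1176), (75, 0.1182), (80, 0.117)]
top 0.088 [(-80, 0.1173), (-75, 0.1189), (-70, 0.1194), (-65, 0.1188), (-60, 0.1169), (-55, 0.1177), (-50, 0.118), (-45, 0
[... 465 characters left out ...]
50, 0.1202), (-45, 0.1175), (-40, 0.1167), (-35, 0.1191), (-30, 0.1197), (-25, 0.1167), (-20, 0.1155), (-15, 0.1101), (-10, 0.1078), (-5, 0.1095), (0, 0.1104), (5, 0.1077), (10, 0.1185), (15, 0.1179), (20, 0.117), (25, 0.1168), (30, 0.1172), (35, 0.1189), (40, 0.1171), (45, 0.1171), (50, 0.1182), (55, 0.1177), (60, 0.1193), (65, 0.1194), (70, 0.1189), (75, 0.1165), (80, 0.1171)]
t 0.1 tcp [ 0.2234 -0.5833  0.2054] F [-0.1  -0.52 -0.25] r,left [694.4 -49.6] gap 0.0856
[[-0.001  0.358 -0.934]
 [ 0.001 -0.934 -0.358]
 [-1.    -0.001  0.   ]]
[0.54432634 0.10085455]
turn [0.696 0.001 0.007] shift [ -0.879 -10.483 -10.888]
turn [-1.7304e+01 -1.1000e-02  1.0000e-03] shift [ -0.879 -10.483 -10.888]
```

Emit:
{"name": "jog_arm", "arguments": {"motion": [[[0, 0, 0], [-0.9, -0.6, -0.6], 1], [[0.3, 0, 0], [-0.9, -1.4, -1.45], 1], [[0.7, 0, 0], [-0.9, -2.2, -2.3], 1], [[0.7, 0, 0], [-0.9, -3.0, -3.1], 1], [[0.7, 0, 0], [-0.9, -3.8, -3.95], 1]], "newtons": 40}}

```text
t: 0.72
tcp_pos: [0.3402, -0.3335, 0.2504]
orientation: [2.092, 0.257, -2.093]
wrist_force: [1.1, 1.0, -0.4]
finger_gap: 0.0003
```

```bash
python3 - <<'E'
from h import *
o=st(); a=np.radians(194); rel([*polar(.1,75),.22],np.array([-np.sin(a),np.cos(a)])); print(o["joint_positions"].round(2))
E
```

```text
t 0.725 tcp [ 0.3402 -0.3335  0.2504] F [ 1.08  1.02 -0.44] r,left [421.4 -45.5] gap 0.0003
turn [-0.005  0.003  0.007] shift [ 0.614 -7.446 -6.056]
[ 0.93 -0.   -0.25  1.76 -0.    1.39 -0.65]
```

Emit:
{"name": "jog_arm", "arguments": {"motion": [[[0, 0, 0], [0, -0.9, -0.7], 1], [[0, 0, 0], [0, -1.8, -1.4], 1], [[0, 0, 0], [0, -2.7, -2.15], 1], [[0, 0, 0], [0, -3.6, -2.9], 1], [[0, 0, 0], [0, -4.5, -3.65], 1]]}}

```text
t: 1.35
tcp_pos: [0.4634, -0.0694, 0.2506]
orientation: [2.092, 0.256, -2.093]
wrist_force: [1.5, -0.9, 0.4]
finger_gap: 0.0001
```

```bash
python3 - <<'E'
from h import *
o=st(); a=np.radians(194); rel([*polar(.1,75),.22],np.array([-np.sin(a),np.cos(a)])); print(o["joint_positions"].round(2))
E
```

```text
t 1.35 tcp [ 0.4634 -0.0694  0.2506] F [ 1.54 -0.95  0.38] r,left [144.9 -24. ] gap 0.0001
turn [-0.007  0.003  0.005] shift [ 0.613 -2.915 -2.39 ]
[ 0.64 -0.01 -0.58  1.76 -0.01  1.39 -1.26]
```

Emit:
{"name": "jog_arm", "arguments": {"motion": [[[0, 0, 0], [0, -0.9, -0.7], 1], [[0, 0, 0], [0, -1.8, -1.45], 1], [[0, 0, 0], [0, -2.6, -2.1], 1], [[0, 0, 0], [0.3, -2.9, -2.4], 1], [[0, 0, 0], [0.6, -2.92, -2.4], 1]]}}

```text
t: 1.98
tcp_pos: [0.5446, 0.1029, 0.2195]
orientation: [2.09, 0.261, -2.093]
wrist_force: [0.5, -0.1, -0.8]
finger_gap: 0.0001
```

```bash
python3 - <<'E'
from h import *
o=st(); a=np.radians(194); rel([*polar(.1,75),.118],np.array([-np.sin(a),np.cos(a)])); print(o["joint_positions"].round(2))
E
```

```text
t 1.975 tcp [0.5446 0.1029 0.2195] F [ 0.49 -0.1  -0.8 ] r,left [101.8  75.6] gap 0.0001
turn [0.009 0.007 0.013] shift [2.031 0.043 0.013]
[ 0.37  0.25 -0.74  1.6   0.17  1.36 -1.72]
```

Emit:
{"name": "jog_arm", "arguments": {"motion": [[[0, 0, 0], [0.7, 0.04, 0], 1], [[0, 0, 0], [1.3, 0.04, 0], 1], [[0, 0, 0], [1.75, 0.04, 0], 1], [[0, 0, 0], [1.75, 0.04, 0], 1]]}}

```text
t: 2.48
tcp_pos: [0.5434, 0.0994, 0.1303]
orientation: [2.087, 0.258, -2.098]
wrist_force: [-0.4, 0.2, 0.7]
finger_gap: -0.0
```

```bash
python3 - <<'E'
from h import *
o=st(); a=np.radians(194); rel([*polar(.1,75),.118],np.array([-np.sin(a),np.cos(a)]))
p,d=capture("top"); a=p[140:260,170:330,::-1]
q,_=capture("scene"); b=q[140:260,180:340,::-1]
cv2.imwrite("pics/c1.png",cv2.resize(np.hstack([a,b]),(800,300),interpolation=cv2.INTER_CUBIC))
E
```

```text
t 2.475 tcp [0.5434 0.0994 0.1303] F [-0.4   0.17  0.7 ] r,left [99.  74.2] gap -0.0
turn [0.001 0.029 0.012] shift [ 0.245 -0.024 -0.025]
```

View pics/c1.png

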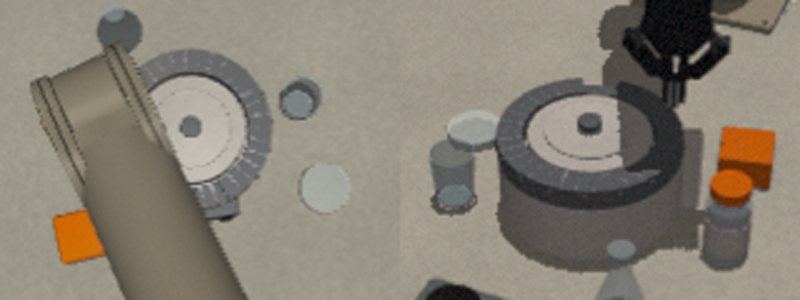

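Emit:
{"name": "jog_arm", "arguments": {"motion": [[[0, 0, 0], [0.1, -0.02, -0.02], 1], [[0, 0, 0], [0.18, -0.02, -0.02], 1], [[0, 0, 0], [0.21, -0.02, -0.02], 1], [[0, 0, 0], [0.24, -0.02, -0.02], 1], [[0, 0, 0], [0.24, -0.02, -0.02], 1]]}}

```text
t: 3.2
tcp_pos: [0.5457, 0.1016, 0.1206]
orientation: [2.091, 0.259, -2.093]
wrist_force: [-0.5, -0.8, 0.9]
finger_gap: 0.0002
```

```bash
python3 - <<'E'
from h import *
o=st(); a=np.radians(194); rel([*polar(.1,75),.118],np.array([-np.sin(a),np.cos(a)]))
E
```

```text
t 3.2 tcp [0.5457 0.1016 0.1206] F [-0.45 -0.77  0.91] r,left [100.1  75.9] gap 0.0002
turn [0.004 0.006 0.011] shift [0.051 0.008 0.031]
```

Emit:
{"name": "jog_arm", "arguments": {"motion": [[[0, 0, 0], [0.03, 0, 0], 1], [[0, 0, 0], [0.06, 0, 0.02], 1], [[0, 0, 0], [0.06, 0, 0.02], 1]]}}

```text
t: 3.58
tcp_pos: [0.5446, 0.1013, 0.1174]
orientation: [2.09, 0.259, -2.094]
wrist_force: [-0.5, 0.7, -0.9]
finger_gap: -0.0002
```

```bash
python3 - <<'E'
from h import *
st()
E
```

```text
t 3.575 tcp [0.5446 0.1013 0.1174] F [-0.47  0.65 -0.89] r,left [100.3  75.2] gap -0.0002
```

Emit:
{"name": "jog_arm", "arguments": {"motion": [[[0, 0, 0], [0.03, 0, 0], 1], [[0, 0, 0], [0.03, 0, 0], 1]]}}

```text
t: 3.82
tcp_pos: [0.5445, 0.1013, 0.1158]
orientation: [2.09, 0.259, -2.094]
wrist_force: [-0.4, 0.4, -0.1]
finger_gap: 0.0003
```

```bash
python3 - <<'E'
from h import *
st()
E
```

```text
t 3.825 tcp [0.5445 0.1013 0.1158] F [-0.41  0.44 -0.12] r,left [100.3  75.2] gap 0.0003
```

Emit:
{"name": "jog_arm", "arguments": {"motion": [[[0, 0, 0], [0.02, 0, 0], 1], [[0, 0, 0], [0.02, 0, 0], 1]]}}

```text
t: 4.08
tcp_pos: [0.5444, 0.1013, 0.1147]
orientation: [2.09, 0.259, -2.094]
wrist_force: [-0.3, 0.1, -0.4]
finger_gap: -0.0001
```

```bash
python3 - <<'E'
from h import *
st()
q,_=capture("scene"); cv2.imwrite("pics/c2.png",cv2.resize(q[110:230,200:360,::-1],(800,600),interpolation=cv2.INTER_CUBIC))
E
```

```text
t 4.075 tcp [0.5444 0.1013 0.1147] F [-0.33  0.14 -0.38] r,left [100.3  75.2] gap -0.0001
```

View pics/c2.png

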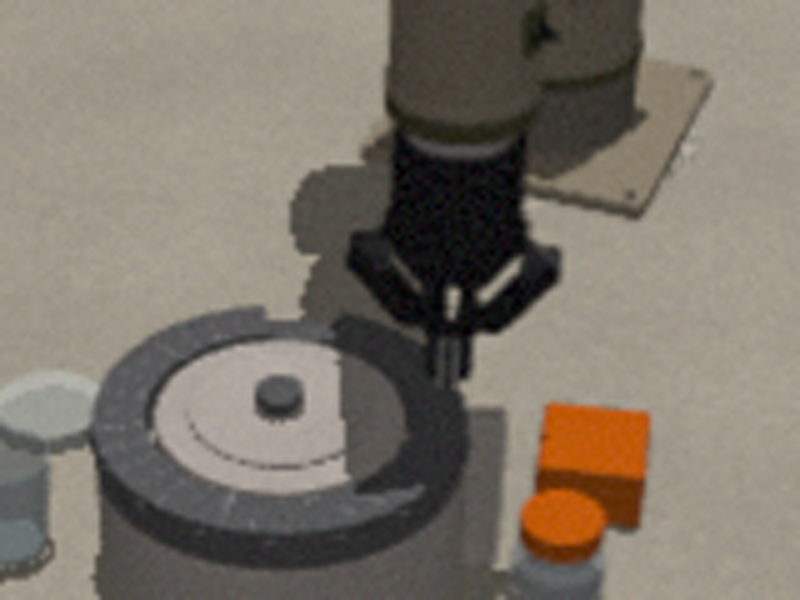

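```bash
python3 - <<'E'
from h import *
o=get_obs()
P=[[*polar(.1,75),.118],o["tcp_pos"],[*polar(.112,75),.118],[*polar(.08,75),.118],[.585,.0095,.136]]
print(((proj("scene",P)-[200,110])*5).round())
p,d=capture("scene"); W=world("scene",d)
print("tip-ish")
for v in range(180,192): print(v,[tuple((W[v,u]*1000).round().astype(int)) for u in (285,287,289,291,293)])
E
```

```text
[[445. 409.]
 [445. 413.]
 [465. 408.]
 [412. 409.]
 [279. 388.]]
tip-ish
180 [(np.int64(556), np.int64(90), np.int64(167)), (np.int64(557), np.int64(97), np.int64(169)), (np.int64(557), np.int64(103), np.int64(171)), (np.int64(553), np.int64(108), np.int64(169)), (np.int64(547), np.int64(112), np.int64(166))]
181 [(np.int64(557), np.int64(91), np.int64(163)), (np.int64(556), np.int64(97), np.int64(165)), (np.int64(555), np.int64(102), np.int64(166)), (np.int64(556), np.int64(109), np.int64(168)), (np.int64(545), np.int64(112), np.int64(162))]
182 [(np.int64(552), np.int64(89), np.int64(157)), (np.int64(556), np.int64(97), np.int64(161)), (np.int64(550), np.int64(101), np.int64(159)), (np.int64(555), np.int64(109), np.int64(164)), (np.int64(548), np.int64(113), np.int64(160))]
183 [(np.int64(555), np.int64(90), np.int64(155)), (np.int64(554), np.int64(96), np.int64(156)), (np.int64(554), np.int64(102), np.int64(158)), (np.int64(553), np.int64(108), np.int64(159)), (np.int64(545), np.int64(112), np.int64(154))]
184 [(np.int64(552), np.int64(90), np.int64(149)), (np.int64(554), np.int6
[... 1110 characters left out ...]
 [(np.int64(535), np.int64(85), np.int64(117)), (np.int64(537), np.int64(92), np.int64(121)), (np.int64(531), np.int64(96), np.int64(118)), (np.int64(531), np.int64(103), np.int64(120)), (np.int64(377), np.int64(63), np.int64(1))]
190 [(np.int64(546), np.int64(89), np.int64(122)), (np.int64(539), np.int64(93), np.int64(118)), (np.int64(539), np.int64(99), np.int64(120)), (np.int64(534), np.int64(104), np.int64(118)), (np.int64(382), np.int64(64), np.int64(0))]
191 [(np.int64(548), np.int64(89), np.int64(120)), (np.int64(548), np.int64(95), np.int64(122)), (np.int64(543), np.int64(100), np.int64(119)), (np.int64(540), np.int64(106), np.int64(120)), (np.int64(383), np.int64(65), np.int64(-3))]
```

Emit:
{"name": "jog_arm", "arguments": {"motion": [[[0, 0, 0], [0.03, 0, 0], 1], [[0, 0, 0], [0.06, 0, 0], 1], [[0, 0, 0], [0.06, 0, 0], 1]]}}

```text
t: 4.55
tcp_pos: [0.5444, 0.1013, 0.1116]
orientation: [2.09, 0.259, -2.094]
wrist_force: [-0.7, 0.8, -0.3]
finger_gap: -0.0001
```

```bash
python3 - <<'E'
from h import *
o=st(); print(o["joint_positions"].round(3),o["tau"].round(2))
p,d=capture("scene"); W=world("scene",d)
for v in range(182,194): print(v,[tuple((W[v,u]*1000).round().astype(int).tolist()) for u in (287,289,291)])
E
```

```text
t 4.55 tcp [0.5444 0.1013 0.1116] F [-0.73  0.77 -0.27] r,left [100.4  75.1] gap -0.0001
[ 0.346  0.337 -0.721  1.737  0.238  1.16  -1.77 ] [-1.000e-02 -5.107e+01 -7.970e+00 -3.567e+01  2.000e-02 -2.000e-02
 -1.000e-02]
182 [(554, 96, 159), (554, 102, 161), (554, 108, 163)]
183 [(553, 96, 155), (554, 102, 158), (553, 108, 159)]
184 [(556, 97, 154), (555, 103, 155), (554, 109, 156)]
185 [(559, 98, 152), (555, 103, 151), (556, 109, 154)]
186 [(558, 98, 148), (550, 102, 144), (555, 109, 150)]
187 [(559, 99, 146), (553, 103, 142), (548, 107, 140)]
188 [(529, 89, 118), (556, 104, 141), (552, 109, 140)]
189 [(535, 91, 119), (532, 97, 119), (529, 102, 118)]
190 [(540, 93, 120), (543, 100, 123), (536, 104, 120)]
191 [(543, 94, 118), (542, 100, 119), (540, 106, 119)]
192 [(546, 95, 117), (545, 101, 118), (544, 107, 118)]
193 [(550, 97, 116), (552, 103, 120), (551, 109, 121)]
```

Emit:
{"name": "jog_arm", "arguments": {"motion": [[[0, 0, 0], [0.1, 0, 0], 1], [[0, 0, 0], [0.2, 0, 0], 1], [[0, 0, 0], [0.2, 0, 0], 1]]}}

```text
t: 4.97
tcp_pos: [0.5441, 0.1012, 0.1011]
orientation: [2.089, 0.26, -2.095]
wrist_force: [1.4, -0.4, -0.8]
finger_gap: -0.0
```

```bash
python3 - <<'E'
from h import *
o=st()
p,d=capture("scene"); W=world("scene",d)
for v in range(184,196): print(v,[tuple((W[v,u]*1000).round().astype(int).tolist()) for u in (287,289,291)])
cv2.imwrite("pics/c3.png",cv2.resize(p[130:220,230:350,::-1],(800,600),interpolation=cv2.INTER_CUBIC))
E
```

```text
t 4.975 tcp [0.5441 0.1012 0.1011] F [ 1.37 -0.37 -0.79] r,left [100.5  74.9] gap -0.0
184 [(559, 98, 156), (554, 103, 154), (554, 109, 156)]
185 [(554, 97, 149), (557, 104, 153), (554, 109, 153)]
186 [(555, 97, 146), (552, 102, 146), (552, 108, 147)]
187 [(557, 98, 144), (555, 103, 144), (556, 110, 147)]
188 [(556, 98, 139), (558, 104, 142), (553, 109, 140)]
189 [(553, 97, 133), (555, 104, 137), (554, 110, 138)]
190 [(555, 98, 131), (555, 104, 133), (553, 110, 134)]
191 [(546, 95, 120), (539, 99, 117), (555, 110, 131)]
192 [(545, 95, 116), (551, 103, 122), (546, 108, 121)]
193 [(553, 97, 118), (548, 102, 116), (549, 109, 119)]
194 [(556, 99, 117), (555, 104, 118), (552, 110, 118)]
195 [(562, 101, 119), (561, 107, 120), (559, 112, 119)]
```

View pics/c3.png

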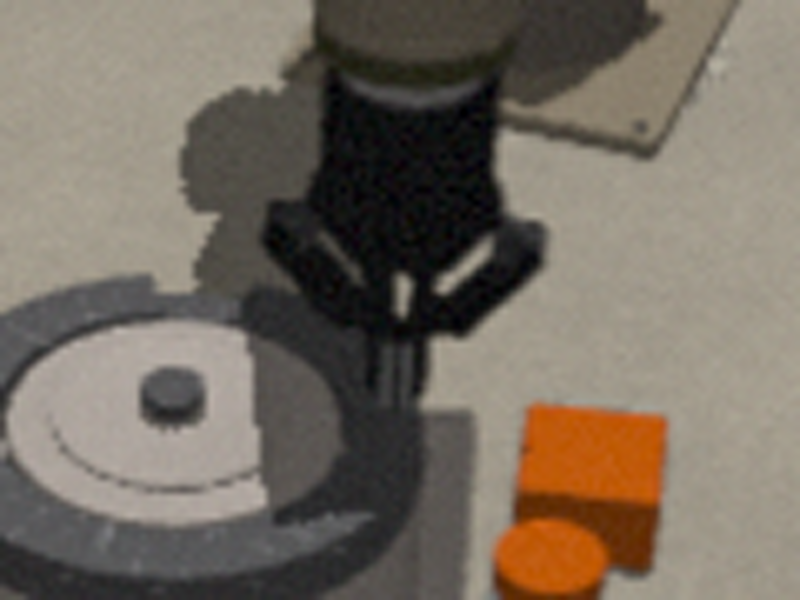

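Emit:
{"name": "jog_arm", "arguments": {"motion": [[[0, 0, 0], [0.06, 0, 0], 1], [[0, 0, 0], [0.11, 0, 0], 1], [[0, 0, 0], [0.14, 0, 0], 1], [[0, 0, 0], [0.14, 0, 0], 1]]}}

```text
t: 5.52
tcp_pos: [0.5442, 0.1013, 0.0943]
orientation: [2.089, 0.26, -2.095]
wrist_force: [0.1, -0.1, -0.2]
finger_gap: 0.0
```

```bash
python3 - <<'E'
from h import *
o=st()
E
```

```text
t 5.525 tcp [0.5442 0.1013 0.0943] F [ 0.13 -0.09 -0.16] r,left [100.5  75. ] gap 0.0
```

Emit:
{"name": "jog_arm", "arguments": {"motion": [[[0, 0, 0], [0.02, 0, 0], 1], [[0, 0, 0], [0.04, 0, 0], 1], [[0, 0, 0], [0.04, 0, 0], 1]]}}

```text
t: 5.9
tcp_pos: [0.5442, 0.1013, 0.093]
orientation: [2.089, 0.259, -2.094]
wrist_force: [-2.3, -1.9, 7.0]
finger_gap: -0.0
```

```bash
python3 - <<'E'
from h import *
o=st()
p,d=capture("scene"); W=world("scene",d)
for v in range(188,196): print(v,[tuple((W[v,u]*1000).round().astype(int).tolist()) for u in (287,289,291)])
E
```

```text
t 5.9 tcp [0.5442 0.1013 0.093 ] F [-2.26 -1.86  6.97] r,left [100.5  75.1] gap -0.0
188 [(554, 97, 138), (556, 104, 141), (560, 111, 146)]
189 [(558, 98, 137), (555, 104, 136), (555, 110, 138)]
190 [(562, 100, 136), (554, 104, 132), (556, 110, 135)]
191 [(555, 98, 127), (559, 105, 133), (551, 109, 128)]
192 [(562, 100, 129), (551, 103, 123), (555, 110, 127)]
193 [(555, 98, 120), (556, 105, 123), (563, 113, 130)]
194 [(555, 98, 117), (559, 106, 122), (554, 110, 119)]
195 [(565, 101, 121), (561, 107, 119), (560, 112, 120)]
```

```bash
cat > arc.py <<'E'
from h import *
import sys
o=st(); L0=pol(o)[1]; R=Ro.from_rotvec(o["orientation"])
for k in range(1,6):
    L=L0-k*float(sys.argv[1]); s=R.inv().apply(np.array([*polar(.1,L),float(sys.argv[2])])-o["tcp_pos"])/.05
    print(round(L,1),s.round(3))
E
python3 arc.py 2.5 .0923
```

```text
t 5.95 tcp [0.5442 0.1013 0.0929] F [-2.7  -0.78  7.18] r,left [100.4  75.1] gap 0.0001
72.6 [0.013 0.026 0.084]
70.1 [0.013 0.046 0.169]
67.6 [0.013 0.07  0.253]
65.1 [0.014 0.098 0.335]
62.6 [0.014 0.13  0.417]
```

Emit:
{"name": "jog_arm", "arguments": {"motion": [[[0, 0, 0], [0.014, 0.026, 0.084], 1], [[0, 0, 0], [0.014, 0.046, 0.17], 1], [[0, 0, 0], [0.014, 0.07, 0.253], 1], [[0, 0, 0], [0.014, 0.098, 0.335], 1], [[0, 0, 0], [0.014, 0.13, 0.417], 1]]}}

```text
t: 6.58
tcp_pos: [0.5262, 0.0904, 0.0929]
orientation: [2.092, 0.26, -2.092]
wrist_force: [3.2, 3.0, 5.4]
finger_gap: -0.0001
```

```bash
python3 arc.py 3 .0923
```

```text
t 6.575 tcp [0.5262 0.0904 0.0929] F [3.21 2.99 5.38] r,left [100.  63.] gap -0.0001
60.0 [0.013 0.042 0.096]
57.0 [0.013 0.089 0.19 ]
54.0 [0.013 0.14  0.281]
51.0 [0.013 0.196 0.369]
48.0 [0.012 0.257 0.454]
```

Sliding in contact works (friction opposes motion, about 5 N normal). Continuing.

Emit:
{"name": "jog_arm", "arguments": {"motion": [[[0, 0, 0], [0.014, 0.042, 0.096], 1], [[0, 0, 0], [0.014, 0.09, 0.19], 1], [[0, 0, 0], [0.014, 0.14, 0.28], 1], [[0, 0, 0], [0.014, 0.196, 0.37], 1], [[0, 0, 0], [0.014, 0.257, 0.454], 1]]}}

```text
t: 7.2
tcp_pos: [0.5078, 0.0731, 0.0929]
orientation: [2.094, 0.261, -2.09]
wrist_force: [2.9, 4.1, 6.4]
finger_gap: -0.0004
```

```bash
python3 arc.py 3 .0923
```

```text
t 7.2 tcp [0.5078 0.0731 0.0929] F [2.94 4.1  6.4 ] r,left [100.   48.5] gap -0.0004
45.5 [0.012 0.065 0.082]
42.5 [0.012 0.134 0.161]
39.5 [0.011 0.206 0.237]
36.5 [0.011 0.283 0.308]
33.5 [0.011 0.363 0.375]
```

Emit:
{"name": "jog_arm", "arguments": {"motion": [[[0, 0, 0], [0.014, 0.065, 0.082], 1], [[0, 0, 0], [0.013, 0.134, 0.16], 1], [[0, 0, 0], [0.013, 0.206, 0.237], 1], [[0, 0, 0], [0.013, 0.283, 0.308], 1], [[0, 0, 0], [0.013, 0.363, 0.375], 1]]}}

```text
t: 7.82
tcp_pos: [0.4945, 0.0519, 0.0929]
orientation: [2.096, 0.263, -2.088]
wrist_force: [1.1, 5.0, 6.4]
finger_gap: -0.0
```

```bash
python3 arc.py 3 .0923
```

```text
t 7.825 tcp [0.4945 0.0519 0.0929] F [1.06 5.02 6.44] r,left [100.   34.1] gap -0.0
31.1 [0.012 0.083 0.064]
28.1 [0.011 0.169 0.124]
25.1 [0.011 0.258 0.179]
22.1 [0.01  0.35  0.229]
19.1 [0.01  0.444 0.275]
```

Emit:
{"name": "jog_arm", "arguments": {"motion": [[[0, 0, 0], [0.013, 0.083, 0.064], 1], [[0, 0, 0], [0.013, 0.169, 0.124], 1], [[0, 0, 0], [0.012, 0.258, 0.179], 1], [[0, 0, 0], [0.012, 0.35, 0.229], 1], [[0, 0, 0], [0.012, 0.444, 0.275], 1]]}}

```text
t: 8.45
tcp_pos: [0.4868, 0.0283, 0.0929]
orientation: [2.098, 0.266, -2.087]
wrist_force: [1.6, 5.6, 8.1]
finger_gap: 0.0001
```

```bash
python3 arc.py 2 .0923
```

```text
t 8.45 tcp [0.4868 0.0283 0.0929] F [1.63 5.58 8.08] r,left [99.9 19.8] gap 0.0001
17.8 [0.011 0.063 0.03 ]
15.8 [0.011 0.128 0.056]
13.8 [0.01  0.194 0.08 ]
11.8 [0.01  0.26  0.101]
9.8 [0.01  0.327 0.121]
```

Emit:
{"name": "jog_arm", "arguments": {"motion": [[[0, 0, 0], [0.012, 0.063, 0.03], 1], [[0, 0, 0], [0.012, 0.128, 0.056], 1], [[0, 0, 0], [0.011, 0.194, 0.08], 1], [[0, 0, 0], [0.011, 0.26, 0.101], 1], [[0, 0, 0], [0.011, 0.327, 0.121], 1]]}}

```text
t: 9.07
tcp_pos: [0.4852, 0.0123, 0.0929]
orientation: [2.099, 0.268, -2.085]
wrist_force: [0.5, 6.2, 8.3]
finger_gap: 0.0004
```

```bash
python3 arc.py 1 .0923
```

```text
t 9.075 tcp [0.4852 0.0123 0.0929] F [0.46 6.22 8.35] r,left [99.9 10.6] gap 0.0004
9.6 [0.012 0.033 0.012]
8.6 [0.011 0.067 0.021]
7.6 [0.011 0.101 0.029]
6.6 [0.011 0.135 0.036]
5.6 [0.011 0.169 0.043]
```

Emit:
{"name": "jog_arm", "arguments": {"motion": [[[0, 0, 0], [0.011, 0.033, 0.012], 1], [[0, 0, 0], [0.011, 0.067, 0.021], 1], [[0, 0, 0], [0.011, 0.101, 0.029], 1], [[0, 0, 0], [0.011, 0.135, 0.036], 1], [[0, 0, 0], [0.011, 0.17, 0.043], 1]]}}

```text
t: 9.7
tcp_pos: [0.4852, 0.0049, 0.0928]
orientation: [2.099, 0.27, -2.085]
wrist_force: [-0.0, 5.4, 8.7]
finger_gap: -0.0001
```

```bash
python3 arc.py 1 .0923
```

```text
t 9.7 tcp [0.4852 0.0049 0.0928] F [-0.03  5.45  8.7 ] r,left [99.9  6.4] gap -0.0001
5.4 [0.011 0.034 0.009]
4.4 [0.01  0.068 0.015]
3.4 [0.01  0.103 0.021]
2.4 [0.01  0.137 0.026]
1.4 [0.01  0.172 0.03 ]
```

Emit:
{"name": "jog_arm", "arguments": {"motion": [[[0, 0, 0], [0.011, 0.034, 0.009], 1], [[0, 0, 0], [0.011, 0.068, 0.015], 1], [[0, 0, 0], [0.011, 0.103, 0.021], 1], [[0, 0, 0], [0.011, 0.137, 0.026], 1], [[0, 0, 0], [0.011, 0.172, 0.03], 1]]}}

```text
t: 10.32
tcp_pos: [0.4851, -0.004, 0.0919]
orientation: [2.098, 0.27, -2.086]
wrist_force: [-0.1, -0.1, -0.2]
finger_gap: -0.0003
```

```bash
python3 arc.py 1 .0923
```

```text
t 10.325 tcp [ 0.4851 -0.004   0.0919] F [-0.08 -0.06 -0.16] r,left [100.8   1.3] gap -0.0003
0.3 [-0.008  0.036 -0.012]
-0.7 [-0.009  0.071 -0.009]
-1.7 [-0.009  0.106 -0.006]
-2.7 [-0.009  0.141 -0.004]
-3.7 [-0.009  0.176 -0.003]
```

```bash
python3 - <<'E'
from h import *
a=np.radians(194)
for z in(.0905,.084,.0745): rel([*polar(.098,-4.8),z],np.array([-np.sin(a),np.cos(a)]))
E
```

```text
turn [ 0.03  -0.039  0.039] shift [ 0.027  0.216 -0.042]
turn [ 0.03  -0.039  0.039] shift [ 0.157  0.217 -0.041]
turn [ 0.03  -0.039  0.039] shift [ 0.347  0.218 -0.04 ]
```

Emit:
{"name": "jog_arm", "arguments": {"motion": [[[0, 0, 0], [0.01, 0.08, -0.02], 1], [[0, 0, 0], [0.03, 0.15, -0.04], 1], [[0, 0, 0], [0.05, 0.217, -0.04], 1], [[0, 0, 0], [0.1, 0.217, -0.04], 1], [[0, 0, 0], [0.14, 0.217, -0.04], 1]]}}

```text
t: 10.95
tcp_pos: [0.4897, -0.0138, 0.0846]
orientation: [2.098, 0.271, -2.086]
wrist_force: [0.5, 0.1, -0.2]
finger_gap: -0.0003
```

```bash
python3 - <<'E'
from h import *
st()
a=np.radians(194)
for z in(.083,.0745): rel([*polar(.098,-4.8),z],np.array([-np.sin(a),np.cos(a)]))
p,d=capture("scene"); cv2.imwrite("pics/c4.png",cv2.resize(p[130:220,210:330,::-1],(800,600),interpolation=cv2.INTER_CUBIC))
E
```

```text
t 10.95 tcp [ 0.4897 -0.0138  0.0846] F [ 0.48  0.06 -0.17] r,left [98.1 -4.7] gap -0.0003
turn [ 0.03  -0.038  0.04 ] shift [ 0.032  0.002 -0.003]
turn [ 0.03  -0.038  0.04 ] shift [ 0.202  0.003 -0.001]
```

View pics/c4.png

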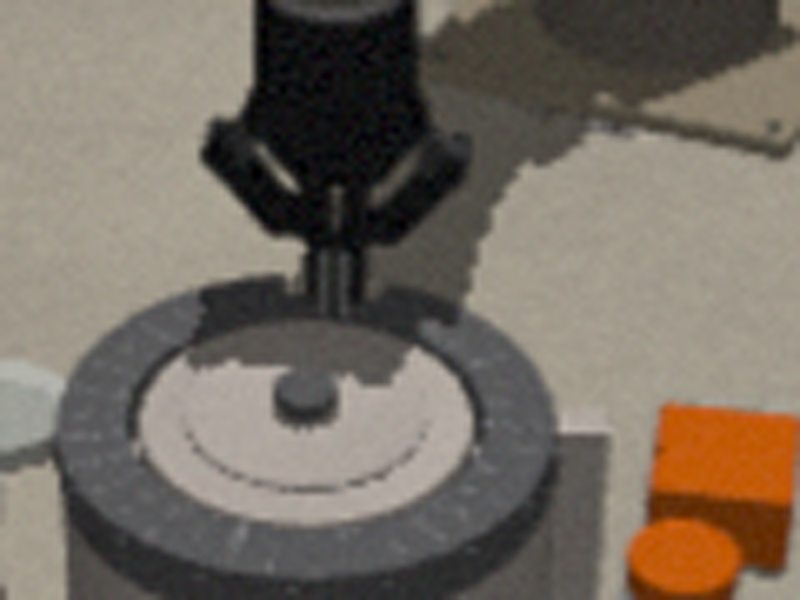

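```bash
python3 - <<'E'
from h import *
p,d=capture("scene"); W=world("scene",d)
for v in range(138,180,2): print(v,[tuple((W[v,u]*1000).round().astype(int).tolist()) for u in (247,254,260,266,273)])
E
```

```text
138 [(133, -212, 5), (526, -20, 268), (520, -4, 268), (1659, 447, 1006), (107, -112, 13)]
140 [(136, -211, -3), (525, -21, 260), (527, -1, 266), (516, 13, 263), (112, -110, 7)]
142 [(150, -205, -3), (528, -19, 255), (518, -4, 253), (516, 14, 256), (119, -107, 2)]
144 [(494, -57, 220), (531, -18, 250), (527, -1, 253), (515, 14, 249), (479, 22, 230)]
146 [(506, -52, 221), (524, -21, 239), (527, -1, 245), (513, 13, 241), (483, 24, 226)]
148 [(510, -50, 217), (502, -30, 217), (500, -12, 220), (494, 6, 221), (487, 26, 222)]
150 [(503, -53, 204), (509, -27, 215), (499, -12, 212), (492, 5, 212), (484, 25, 212)]
152 [(499, -55, 194), (513, -26, 210), (496, -13, 203), (491, 5, 204), (485, 25, 206)]
154 [(505, -52, 191), (508, -28, 199), (499, -12, 198), (498, 7, 202), (481, 24, 196)]
156 [(511, -50, 189), (510, -27, 194), (499, -11, 191), (498, 8, 195), (490, 27, 195)]
158 [(512, -49, 182), (514, -25, 189), (236, -115, -3), (229, -94, -2), (488, 27, 186)]
160 [(514, -48, 176), (491, -35, 165), (258, -107, 4), (243, -89, -1), (492, 28, 182)]
162 [(285, -147, 1), (502, -30, 166), (272, -101, 5), (486, 3, 164), (488, 27, 171)]
164 [(299, -142, 3), (502, -30, 159), (476, -20, 145), (493, 6, 162), (261, -54, 1)]
166 [(309, -137, 1), (299, -114, 1), (492, -14, 149), (492, 6, 154), (272, -50, 0)]
168 [(315, -135, -4), (315, -107, 4), (502, -10, 148), (289, -71, -3), (284, -45, 0)]
170 [(336, -126, 4), (322, -104, 0), (502, -10, 141), (299, -67, -4), (297, -41, 1)]
172 [(498, -56, 119), (336, -99, 2), (503, -10, 134), (318, -59, 1), (308, -36, 0)]
174 [(506, -52, 117), (487, -36, 109), (500, -11, 124), (333, -54, 4), (475, 24, 117)]
176 [(520, -46, 120), (509, -27, 118), (499, -11, 116), (497, 8, 120), (485, 27, 117)]
178 [(521, -46, 113), (519, -23, 118), (513, -5, 119), (509, 13, 121), (498, 32, 119)]
```

Emit:
{"name": "jog_arm", "arguments": {"motion": [[[0, 0, 0], [0.03, 0, 0], 1], [[0, 0, 0], [0.07, 0, 0], 1], [[0, 0, 0], [0.11, 0, 0], 1], [[0, 0, 0], [0.14, 0, 0], 1], [[0, 0, 0], [0.16, 0, 0], 1]]}}

```text
t: 11.68
tcp_pos: [0.4897, -0.0137, 0.0771]
orientation: [2.097, 0.27, -2.086]
wrist_force: [-4.1, -0.3, 9.4]
finger_gap: 0.0002
```

```bash
python3 - <<'E'
from h import *
st()
E
```

```text
t 11.675 tcp [ 0.4897 -0.0137  0.0771] F [-4.15 -0.25  9.42] r,left [98.1 -4.7] gap 0.0002
```

Emit:
{"name": "jog_arm", "arguments": {"motion": [[[0, 0, 0], [0.03, 0, 0], 1], [[0, 0, 0], [0.05, 0, 0], 1], [[0, 0, 0], [0.06, 0, 0], 1], [[0, 0, 0], [0.06, 0, 0], 1]]}}

```text
t: 12.18
tcp_pos: [0.4897, -0.0137, 0.0757]
orientation: [2.096, 0.269, -2.086]
wrist_force: [-10.4, -1.2, 22.5]
finger_gap: 0.0001
```

```bash
python3 - <<'E'
from h import *
st()
p,d=capture("scene"); cv2.imwrite("pics/c5.png",cv2.resize(p[130:220,210:330,::-1],(800,600),interpolation=cv2.INTER_CUBIC))
E
```

```text
t 12.175 tcp [ 0.4897 -0.0137  0.0757] F [-10.44  -1.21  22.49] r,left [98.1 -4.7] gap 0.0001
```

View pics/c5.png

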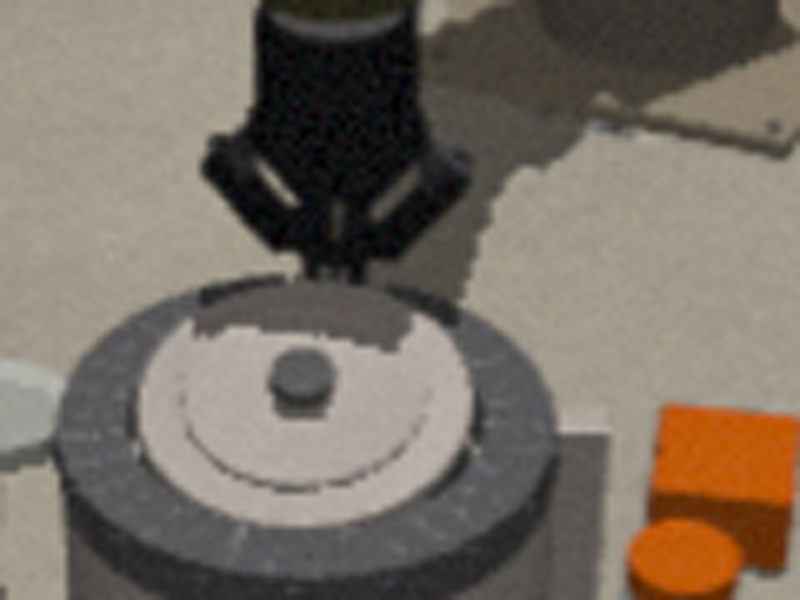

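Emit:
{"name": "jog_arm", "arguments": {"motion": [[[0, 0, 0], [-0.1, 0, 0], 1], [[0, 0, 0], [-0.3, 0, 0.04], 1], [[0, 0, 0], [-0.8, 0, 0.2], 1], [[0, 0, 0], [-1.5, 0, 0.6], 1], [[0, 0, 0], [-2.2, 0, 1.0], 1]]}}

```text
t: 12.85
tcp_pos: [0.44, -0.0267, 0.1866]
orientation: [2.096, 0.27, -2.086]
wrist_force: [-0.2, -0.5, 0.1]
finger_gap: -0.0001
```

```bash
python3 - <<'E'
from h import *
o=st();print(o["joint_positions"].round(2))
E
```

```text
t 12.85 tcp [ 0.44   -0.0267  0.1866] F [-0.16 -0.47  0.07] r,left [149.4  -5. ] gap -0.0001
[ 0.67 -0.04 -0.68  1.92 -0.03  1.25 -1.32]
```

Emit:
{"name": "jog_arm", "arguments": {"motion": [[[0, 0, 0], [-0.6, 0.8, 0.3], 1], [[0, 0, 0], [-1.2, 1.6, 0.6], 1], [[0, 0, 0], [-1.3, 2.5, 0.7], 1], [[0, 0, 0], [-1.3, 3.4, 0.8], 1], [[0, 0, 0], [-1.3, 4.0, 0.8], 1]]}}

```text
t: 13.48
tcp_pos: [0.4502, -0.2331, 0.2505]
orientation: [2.098, 0.268, -2.086]
wrist_force: [-0.1, 0.6, 0.3]
finger_gap: -0.0003
```

Emit:
{"name": "jog_arm", "arguments": {"motion": [[[0, 0, 0], [0, 0, 0], 1], [[0, 0, 0], [0, 0, 0], 1], [[0, 0, 0], [0, 0, 0], 1]]}}

```text
t: 13.85
tcp_pos: [0.4503, -0.2319, 0.2508]
orientation: [2.097, 0.269, -2.085]
wrist_force: [-0.2, -0.0, 0.7]
finger_gap: -0.0001
```

```bash
python3 - <<'E'
from h import *
st()
out=[]
for n,(v,u) in dict(top=(140,170),scene=(140,180)).items():
    p,d=capture(n); np.save(n+"1.npy",d); W=world(n,d); out.append(p[v:v+120,u:u+160,::-1]); W0=world(n,np.load(n+"0.npy"))
    r=np.hypot(W[...,0]-C[0],W[...,1]-C[1]); z=W[...,2]
    L=np.degrees(np.pi+YAW-np.arctan2(W[...,1]-C[1],W[...,0]-C[0])); L=(L+180)%360-180
    print(n,"knob max",np.percentile(z[(r<.018)],98),"lid front z",np.median(z[(r>.06)&(r<.072)&(abs(L)<10)]),"collar",np.median(z[(r>.088)&(r<.106)&(abs(L)>30)]),"floor",np.median(z[(r>.09)&(r<.106)&(abs(L+5)<6)]))
    if n=="top":
        for nm,(u,v) in dict(bottle=(194,187),flask=(217,153),beaker=(289,180),dish=(300,215),box=(203,234)).items(): print(nm,(W[v-2:v+3,u-2:u+3]-W0[v-2:v+3,u-2:u+3]).reshape(-1,3).mean(0).round(4))
cv2.imwrite("pics/c6.png",cv2.resize(np.hstack(out),(800,300),interpolation=cv2.INTER_CUBIC))
E
```

```text
t 13.85 tcp [ 0.4503 -0.2319  0.2508] F [-0.16 -0.04  0.7 ] r,left [276.5 -51.8] gap -0.0001
top knob max 0.15298619916263306 lid front z 0.1425576434109911 collar 0.11808110309158715 floor 0.10165895270084782
bottle [-0.0002 -0.0002  0.0015]
flask [-0.0002 -0.      0.0006]
beaker [ 0.0001 -0.     -0.0003]
dish [ 0.     -0.     -0.0001]
box [ 0.      0.0001 -0.0004]
scene knob max 0.1526432931112379 lid front z 0.14154310471595832 collar 0.11597064133833045 floor nan
  return _methods._mean(a, axis=axis, dtype=dtype,
  ret = ret.dtype.type(ret / rcount)
```

View pics/c6.png

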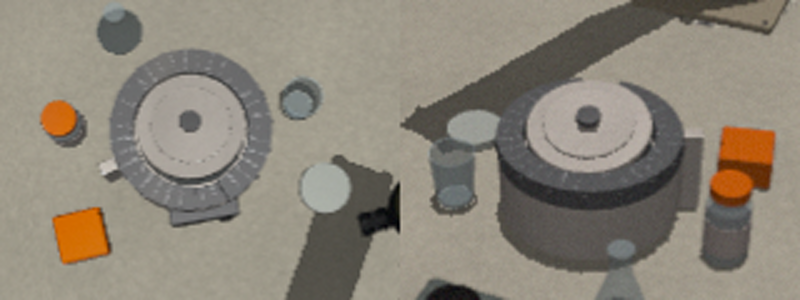

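```bash
python3 - <<'E'
from h import *
for k in("0","1"):
  for n in("top","scene"):
    W=world(n,np.load(n+k+".npy")); z=W[...,2]; e=np.array([np.cos(YAW),np.sin(YAW)])
    r=np.hypot(W[...,0]-C[0],W[...,1]-C[1]); m=(r>.022)&(r<.068)&(z>.11)&(z<.16)
    A=np.c_[(W[m][:,:2]-C),np.ones(m.sum())]; s=np.linalg.lstsq(A,z[m],rcond=None)[0]; print(k,n,"tilt",np.arctan(np.hypot(*s[:2])).round(4))
E
```

```text
0 top tilt 0.0045
0 scene tilt 0.0082
1 top tilt 0.173
1 scene tilt 0.1789
```

```bash
python3 - <<'E'
from h import *
print(job_done())
E
```

```text
the job is handed in; nothing more can be done
None
```

The key is fully down, the lid is ajar and stayed so after I let go, and the arm stands clear. I handed the job in at about 14 s.

**Sweep:** I set the shut fingertips on the collar beside the lug, 75° left of the front at 100 mm radius. I slid them round the front at about 5–9 N. The force vanished at about 1–2° left of the front, which was the groove.

**Press:** I centred the tips at about 5° right of the front and pressed the key straight down until it hit a hard stop. That took 22 N at about 17 mm below the collar's top. I then lifted out and moved away.

**Last checks:**
- **Lid:** it is tilted 0.173 rad by the top camera and 0.179 rad by the scene camera, against 0.18 expected. The knob is about 13 mm higher, as it should be.
- **Key:** the groove floor reads 0.102 m, against 0.101 m expected for fully down. The scene camera could not see the floor.
- **Bystanders:** the bottle, flask, beaker, dish and box show no shift. I did not measure the two racks again, and the arm never went near them low down.
- **Contact:** the wrist force is about zero with the arm clear.

**One disagreement:** the reported tool point read about 25 mm lower than where the fingertips really were. They met the collar at a reading of 0.093 m instead of 0.118 m, and the cameras agreed with the contact. I set all heights from the felt contact.

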